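Free the sanding jig and show which blank goes in next

TASK

The cross in the sanding jig at the right front of the table is done: with the fingertips push the red handle of its toggle clamp all the way down, so that the pad lifts clear of the cross, and leave the cross where it lies in the jig. Then show your workmate what to sand next: among the rounded crosses at the left front of the table lies one blank that is still as sawn, with flat faces and square edges; point at the middle of it from just above with the fingertips, a few centimetres off, and stay there, still pointing, when you finish. Touch neither the blank nor any of the crosses, and pick nothing up.

Things in the scene. Friction and masses are not known exactly. Their poses are not given: they have to be found in the camera images.
- jig: sanding jig fixed at the right front (another, far at the back, is not meant): wooden board, 15 mm thick, with a steel toggle clamp. Origin on the table; z up. Board x -55..55, y -123..77 mm; clamp and red handle towards +y; end stop at y -101 and side fence at x +43, both 12 mm high on the board. Clamp pivot at (0, 29, 46) mm, axis along x; its brackets are 51 mm high
- jig_lever (a joint): clamp lever, rad. About 0.29 with the pad down on the cross, handle slanting up; it grows as the handle is pushed down, to the stop at 0.80 (wide open: pad about 25 mm clear of the cross). The lever stays where it is left; about 2 N on the handle moves it
- handle (a point): point on the centre line of the clamp's red handle, half-way along; moves with the lever. The handle is a rod 18 mm thick, 64 mm long, pointing away from the pivot, 85 mm from this point. In the jig's frame the point goes from about (0, 113, 60) mm clamped to (0, 110, 18) mm wide open, almost straight down; the rod's top is then 28 mm above the table
- jig_cross: finished cross, 61 x 105 x 24 mm, lying in the jig on the 15 mm board under the clamp's pad, long side along the jig's y. Origin at the centre of its underside. Stays there
- blank_top (a point): middle of the upper face of the sawn blank, 20 mm above the table. The blank is a flat cross outline 56 x 101 x 20 mm with flat faces and square edges, loose at the left front, in any of five places among four rounded crosses (not meant: the heap of crosses behind them, sawn pieces in the boxes and at the back of the table)
- blank: the same sawn blank; origin at the centre of its underside, long side along its y, z up. Must not be touched
- cross_a: finished palm cross lying flat at the left front of the table, about 110 x 64 x 24 mm, sanded round all over. Bystander. Origin at the centre of its underside
- cross_b: finished palm cross lying flat at the left front of the table, about 110 x 64 x 24 mm, sanded round all over. Bystander. Origin at the centre of its underside
- cross_c: finished palm cross lying flat at the left front of the table, about 110 x 64 x 24 mm, sanded round all over. Bystander. Origin at the centre of its underside
- cross_d: finished palm cross lying flat at the left front of the table, about 110 x 64 x 24 mm, sanded round all over. Bystander. Origin at the centre of its underside
There are look-alikes about, which are no part of the job. Leave any black or orange look-alike of the blank alone.

How it is judged:
By the outcome, as a careful person would: the job done as asked, in the order asked, and still so for the second after the job is handed in, with the robot touching nothing.
It also fails if it takes over 35 s, if anything falls off the work surface, if the arm or the gripper's body presses on something with over 40 N, if the wrist force passes 120 N, or if a joint passes its speed limit or range.

ROBOT

A 6-joint arm with a two-finger parallel gripper is mounted at the origin on a cart in front of the work surface, level with it; the furniture and walls round the work are solid. World frame = base frame: x ahead of the robot, y to its left, z up, the work surface at z = 0. Lengths are in m, angles in degrees, forces in N, time in s.
With the tool pointing down it reaches from about 0.325 to 0.875 m from the base axis. Payload 4.4 kg.
Tool frame: the origin (TCP) lies on the centre line of the jaws, within the pads' length; the fingertips stand 17 mm ahead of it and the grasp point (between the pads) lies 2 mm behind it; z points along the fingers, y is the line along which they close (so a half turn about z gives the same grasp; the last joint's range is limited). The gripper opens to 85 mm and grips with 20 to 120 N. Pads are 22 mm wide; open, the fingers measure 114 mm over their backs; the gripper's body (76 mm by 85 mm) begins 54 mm behind the grasp point. The pads swing forward as they close: fully open they stand 13 mm farther back than shut.
Start: joints at [64.143, 11.837, 88.321, -0, 79.842, -8.623], TCP at [0.17, 0.549, 0.248] pointing down, gripper open.
Joint ranges: [-156.59, 156.59], [-49.26, 127.26], [12.9, 141.05], [-63.56, 243.56], [4.71, 150.69], [-161.64, 161.64]. Speed limits (degrees/s): [159.86, 159.86, 180, 180, 180, 180].

INTERFACE

Orientations are given as [roll, pitch, yaw] about the fixed x, y, z axes, in that order (R = Rz(yaw) Ry(pitch) Rx(roll)).
In Python, from station import env, command_gripper, solver, status, grab_frame, workorder gives the robot as it stands. Calls block until the motion is done:
- env.goto(position, orientation): joint-space move of the TCP to a pose.
- env.line_to(position, feed=0.15, ori=None, contact_N=None): straight line of the TCP; ori=None keeps the orientation; feed is the mean speed in m/s. With contact_N (N) it stops when the force on the tool has changed by that much, and returns True; else False.
- env.goto_joints(angles): joint-space move.
- command_gripper(opening, strength=None): finger opening in m; strength is the grip in N (None keeps the last); returns when the fingers have stopped.
- env.pause(seconds).
- solver.solve_ik(position, orientation): joint angles nearest the present ones, or None.
- status.get_obs(): the state.
- grab_frame(name): name is "scene" or "top" or "wrist"; returns a dict with "img" (420x560x3 uint8, red, green, blue), "mtx" (3x3 intrinsics, pixels), "R" (3x3) and "t" (3): a world point X has camera coordinates R X + t. Camera axes: x right, y down, z forward; pixel columns grow to the right and rows downward; lengths in m; the calibration is good to about 2 mm. A picture is of the moment at which its call begins. There is no depth.
A pose or a line that the arm cannot do raises env.IKError and nothing moves.
- workorder.hand_in(): hands the job in; it is judged then, once.
The state is a dict: "time": time; "joint_pos": joint angles; "dq": joint speeds; "effort": joint torques, N m; "tool_pos": TCP position; "orientation": TCP orientation; "wrist_force": force on the tool from outside, world axes, zero at the start; "torque": the same for the moment, N m; "gripper_width": finger opening in m; "finger_force": force on a finger pad.
Only numpy, scipy, OpenCV 4.12 (cv2) and the standard library are available. Lean on these libraries where they do the work, as an engineer would, in place of code of your own. Each camera call takes 0.05 s, during which the arm holds its last target. There are 200 camera calls.

## Working session

There is one attempt and no reset: what is moved stays moved. The work goes in short steps, each a Python script; the robot and the scene stay as the last script left them, time stands still between calls to the robot, and variables do not carry over. Pictures are saved under pics/ and viewed, at most 10 in all, crops included, and the job is handed in when it is done.

```bash
mkdir -p pics
python3 - <<'E'
from station import env,status,grab_frame
import cv2,numpy as np
for n in("scene","top"):
    f=grab_frame(n); np.savez(f"pics/{n}.npz",**f)
    cv2.imwrite(f"pics/{n}.png",cv2.resize(f["img"][:,:,::-1],(800,600),interpolation=cv2.INTER_CUBIC))
    print(n,f["mtx"],-f["R"].T@f["t"],f["R"][2])
print(status.get_obs()["time"])
E
```

```text
scene [[456.92075607   0.         278.13200776]
 [  0.         456.92075607 208.12698864]
 [  0.           0.           1.        ]] [-0.18995382 -0.61191256  0.79967347] [ 0.57180439  0.5410541  -0.61668485]
top [[441.00780802   0.         282.81739713]
 [  0.         441.00780802 207.80068555]
 [  0.           0.           1.        ]] [0.4202154  0.05691106 1.12941385] [ 0.04657352 -0.01004937 -0.99886431]
0.1
```

View pics/top.png

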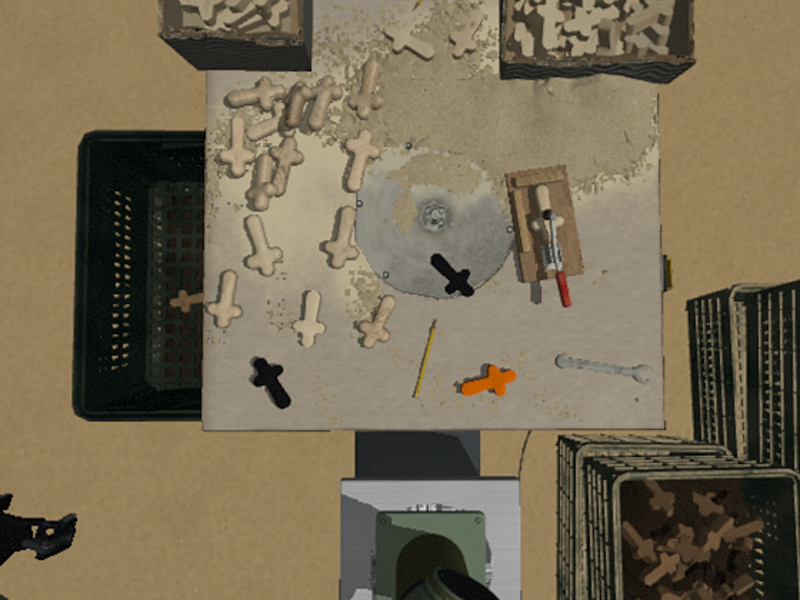

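View pics/scene.png

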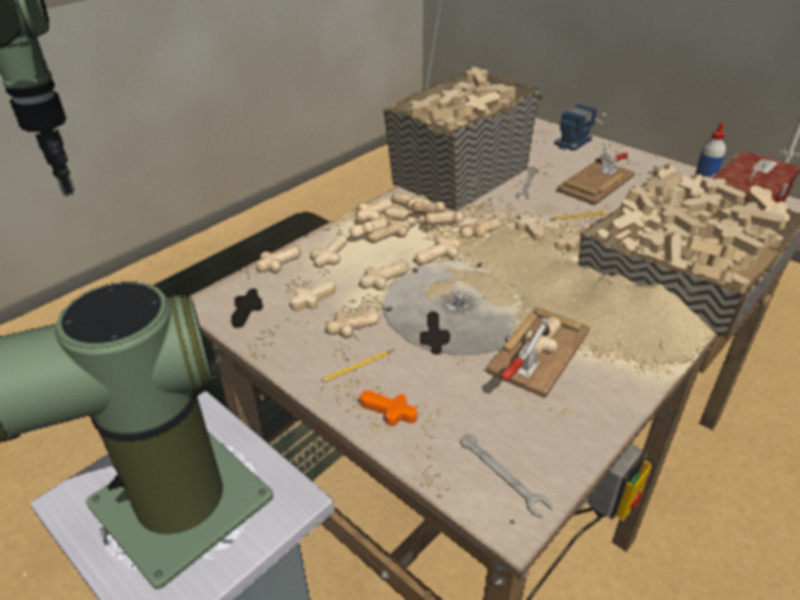

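The top view shows the jig near (545,225) with its red handle ending at about (567,305). Five candidate crosses lie around (263,245), (228,298), (311,317), (342,237) and (377,320). Next I'll measure the handle and enlarge the crosses.

```bash
cat > h.py <<'E'
import numpy as np,cv2
def ray(f,u,v,z):
    c=-f["R"].T@f["t"]; d=f["R"].T@np.linalg.inv(f["mtx"])@[u,v,1]
    return c+d*(z-c[2])/d[2]
def proj(f,X):
    p=f["mtx"]@(f["R"]@np.array(X)+f["t"]); return p[:2]/p[2]
E
python3 - <<'E'
from h import *
t=dict(np.load("pics/top.npz")); s=dict(np.load("pics/scene.npz"))
for f,(x0,x1,y0,y1) in((t,(350,430,160,230)),(s,(330,400,220,280))):
    im=f["img"].astype(int); m=((im[...,0]>110)&(im[...,1]<75)&(im[...,2]<75)).astype(np.uint8)
    k=np.zeros_like(m);k[y0:y1,x0:x1]=1;m*=k
    c=max(cv2.findContours(m,0,2)[0],key=cv2.contourArea)
    p=np.argwhere(m)[:,::-1]; r=cv2.minAreaRect(c); print(r,len(p))
    q=cv2.boxPoints(r); e=sorted([(q[i]+q[(i+1)%4])/2 for i in range(4)],key=lambda a:np.linalg.norm(a-r[0]))[2:]
    for a in e: print(a,[ray(f,*a,z).round(4) for z in(.055,.060,.065)])
    print("mid",ray(f,*r[0],.060).round(4))
a=cv2.resize(t["img"][140:250,140:290,::-1],(798,585),interpolation=cv2.INTER_CUBIC)
cv2.imwrite("pics/c.png",a)
E
```

```text
((394.928466796875, 201.9097900390625), (24.515247344970703, 4.017204284667969), 78.11134338378906) 97
[392.40326 189.9151 ] [array([ 0.5137, -0.2225,  0.055 ]), array([ 0.5132, -0.2212,  0.06  ]), array([ 0.5128, -0.2199,  0.065 ])]
[397.45367 213.90448] [array([ 0.4548, -0.234 ,  0.055 ]), array([ 0.4547, -0.2327,  0.06  ]), array([ 0.4545, -0.2313,  0.065 ])]
mid [ 0.4839 -0.2269  0.06  ]
((357.6707458496094, 258.0365905761719), (7.652514457702637, 17.959983825683594), 38.65980911254883) 114
[352.06097 265.04877] [array([ 0.459 , -0.2264,  0.055 ]), array([ 0.4547, -0.229 ,  0.06  ]), array([ 0.4503, -0.2315,  0.065 ])]
[363.28052 251.0244 ] [array([ 0.5145, -0.2188,  0.055 ]), array([ 0.5097, -0.2215,  0.06  ]), array([ 0.505 , -0.2241,  0.065 ])]
mid [ 0.4817 -0.2253  0.06  ]
```

View pics/c.png

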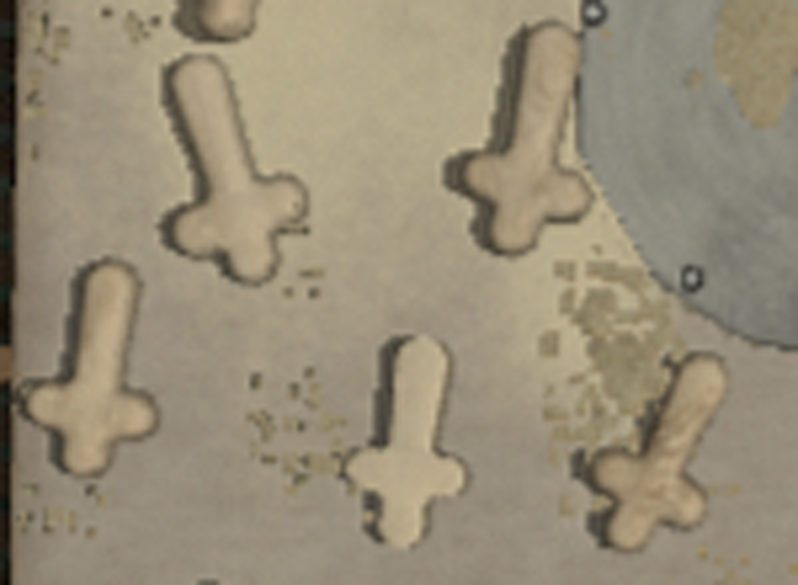

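The cross at bottom centre (top-view original about (217,222)) is evenly shaded with flat faces, so it is the blank; the other four are shaded round. The handle's middle from two views agrees to 2 mm, at about (0.483, -0.226, 0.060), so I'll push it now.

Run:
```python
from h import *
from station import env,status,grab_frame,command_gripper,solver
o=[180,0,9]
def S(m):
    s=status.get_obs(); print(m,round(s["time"],2),np.round(s["tool_pos"],4),np.round(s["orientation"],1),np.round(s["wrist_force"],1),s["gripper_width"])
command_gripper(0.0)
p=[0.480,-0.2262]
print(solver.solve_ik([*p,.15],o))
env.goto([*p,.15],o);S("above")
r=env.line_to([*p,.06],feed=.06,contact_N=1.2);S(f"touch {r}")
r=env.line_to([*p,.002],feed=.05,contact_N=15);S(f"end {r}")
env.pause(.2);S("hold")
env.line_to([*p,.12],feed=.2);S("up")
f=grab_frame("wrist");np.savez("pics/w1.npz",**f)
cv2.imwrite("pics/w1.png",f["img"][:,:,::-1])
```

```text
[-3.45812265e+01  1.24326551e+01  1.00054478e+02 -2.54444375e-14
  6.75128673e+01  4.64187735e+01]
above 3.82 [ 0.4804 -0.2255  0.1501] [-180.    -0.     9.1] [-0.3 -0.4 -0.7] -0.0002681161392162993
touch True 4.83 [ 0.4785 -0.2253  0.0839] [-179.8    0.2    9. ] [ 0.3 -0.3  0.3] 8.034051272514146e-05
end True 5.73 [ 0.4803 -0.2261  0.0479] [-1.799e+02  1.000e-01  9.000e+00] [-4.4  2.9 12.6] -0.0003024311658476863
hold 5.93 [ 0.4803 -0.226   0.048 ] [-179.9    0.     9. ] [-4.1  2.2 12.2] 9.743304653679963e-05
up 6.45 [ 0.4798 -0.2259  0.1191] [-1.799e+02  1.000e-01  9.000e+00] [ 0.2 -0.6 -0.6] 4.2525141449624844e-05
```

View pics/w1.png

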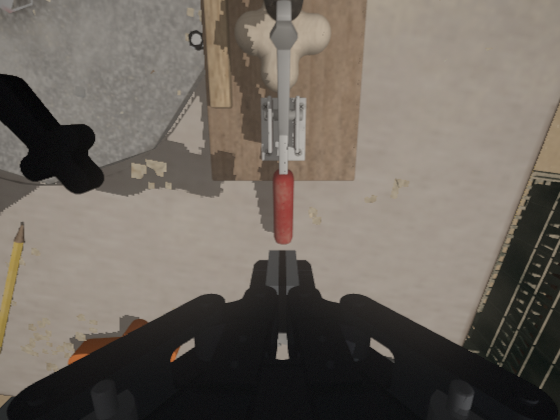

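The wrist view shows the handle (283,207) straight in line and lowered. The push stopped at tip height 31 mm with 12.6 N, which is where geometry puts the stop. I'll push once more and harder to confirm, then measure the blank.

Run:
```python
from h import *
from station import env,status,grab_frame,command_gripper,solver
def S(m):
    s=status.get_obs(); print(m,round(s["time"],2),np.round(s["tool_pos"],4),np.round(s["wrist_force"],1))
p=[0.475,-0.2270]
env.line_to([*p,.06],feed=.15)
r=env.line_to([*p,.025],feed=.03,contact_N=25);S(f"end {r}")
env.line_to([*p,.2],feed=.25);S("up")
t=dict(np.load("pics/top.npz"))
c=ray(t,217,222,.02); print(c)
env.goto([c[0]-.04,c[1],.20],[180,0,0])
S("blank")
for n in("wrist","scene"):
    f=grab_frame(n);np.savez(f"pics/{n}2.npz",**f)
    cv2.imwrite(f"pics/{n}2.png",f["img"][:,:,::-1])
    print(proj(f,c))
```

```text
end True 7.71 [ 0.4758 -0.2273  0.0463] [-4.3  1.9 11.9]
up 8.47 [ 0.4741 -0.2264  0.1983] [-1.   0.3 -0.1]
[0.43656605 0.21110886 0.02      ]
blank 10.11 [0.3969 0.2105 0.1997] [ 0.5 -0.2  0.5]
[282.24386323 154.22275141]
[218.56556512 203.48631355]
```

View pics/wrist2.png

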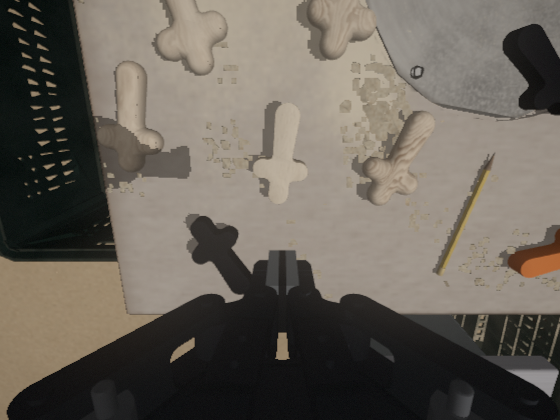

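View pics/scene2.png

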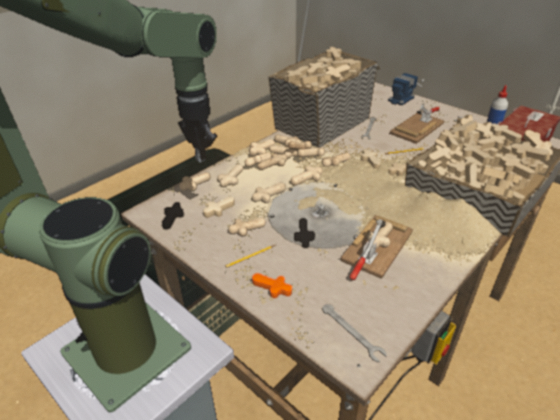

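The wrist view shows the blank flat and evenly bright at (282,153), with bumpy rounded crosses around it. The scene view shows the clamp's handle down at (358,267). I'll measure the blank's centre and point at it.

Run:
```python
from h import *
from station import env,status,grab_frame
def S(m):
    s=status.get_obs(); print(m,round(s["time"],2),np.round(s["tool_pos"],4),np.round(s["wrist_force"],1))
f=dict(np.load("pics/wrist2.npz")); g=f["img"][...,2].copy()
k=np.zeros_like(g);k[90:215,240:320]=1
th,_=cv2.threshold(g[90:215,240:320].reshape(-1,1),0,255,cv2.THRESH_OTSU)
m=((g>th)*k).astype(np.uint8); c=max(cv2.findContours(m,0,2)[0],key=cv2.contourArea)
P=np.array([ray(f,*q[0],.02)[:2] for q in c]); r=cv2.minAreaRect((P*1000).astype(np.float32)); print(th,r)
c=np.array(r[0])/1000
t=dict(np.load("pics/top.npz"));print(c,proj(t,[*c,.02]))
if abs(max(r[1])-101)<6 and abs(min(r[1])-56)<6 and np.linalg.norm(c-[.4366,.2111])<.015:
    env.goto([*c,.13],[180,0,0]); env.line_to([*c,.072],feed=.08); env.pause(.3); S("point")
    for n in("wrist","top"):
        f=grab_frame(n);cv2.imwrite(f"pics/{n}3.png",f["img"][:,:,::-1])
```

```text
118.0 ((435.2115478515625, 213.98855590820312), (83.42591857910156, 122.1773681640625), 89.93669891357422)
[0.43521155 0.21398856] [215.84893805 222.5422556 ]
```

Run:
```python
from h import *
from station import env,status,grab_frame
def S(m):
    s=status.get_obs(); print(m,round(s["time"],2),np.round(s["tool_pos"],4),np.round(s["wrist_force"],1))
f=dict(np.load("pics/wrist2.npz")); g=f["img"][...,0]
print(f["img"][150,250:315:6].tolist())
for th in(185,195,205,215,225):
    m=np.zeros_like(g);m[90:215,240:320]=g[90:215,240:320]>th
    m=cv2.morphologyEx(m,cv2.MORPH_OPEN,np.ones((3,3),np.uint8)); c=cv2.findContours(m,0,2)[0]
    if not c: continue
    c=max(c,key=cv2.contourArea)
    P=np.array([ray(f,*q[0],.02)[:2] for q in c]); r=cv2.minAreaRect((P*1000).astype(np.float32)); print(th,r)
    c=np.array(r[0])/1000
    if abs(max(r[1])-101)<6 and abs(min(r[1])-56)<6 and np.linalg.norm(c-[.4366,.2111])<.015:
        env.goto([*c,.13],[180,0,0]); env.line_to([*c,.072],feed=.08); env.pause(.3); S("point")
        for n in("wrist","top"):
            f=grab_frame(n);cv2.imwrite(f"pics/{n}3.png",f["img"][:,:,::-1])
        break
```

```text
[[161, 151, 139], [161, 151, 139], [136, 128, 116], [104, 97, 87], [177, 166, 149], [180, 168, 152], [185, 172, 156], [182, 170, 154], [160, 150, 138], [160, 150, 139], [159, 149, 137]]
185 ((449.30462646484375, 202.2938232421875), (6.906380653381348, 31.517200469970703), 82.47290802001953)
```

Run:
```python
from h import *
from station import env,status,grab_frame
def S(m):
    s=status.get_obs(); print(m,round(s["time"],2),np.round(s["tool_pos"],4),np.round(s["wrist_force"],1))
f=dict(np.load("pics/wrist2.npz")); g=f["img"][...,0]
for th in(168,171,174,165):
    m=np.zeros_like(g);m[90:215,240:320]=g[90:215,240:320]>th
    m=cv2.morphologyEx(m,cv2.MORPH_OPEN,np.ones((3,3),np.uint8)); c=cv2.findContours(m,0,2)[0]
    if not c: continue
    c=max(c,key=cv2.contourArea)
    P=np.array([ray(f,*q[0],.02)[:2] for q in c]); r=cv2.minAreaRect((P*1000).astype(np.float32)); print(th,r)
    c=np.array(r[0])/1000
    if abs(max(r[1])-101)<6 and abs(min(r[1])-56)<6 and np.linalg.norm(c-[.4366,.2111])<.015:
        env.goto([*c,.13],[180,0,0]); env.line_to([*c,.072],feed=.08); env.pause(.3); S("point")
        for n in("wrist","top"):
            f=grab_frame(n);cv2.imwrite(f"pics/{n}3.png",f["img"][:,:,::-1])
        break
```

```text
168 ((433.872802734375, 207.17138671875), (52.62213134765625, 96.53319549560547), 65.9508056640625)
point 11.8 [0.4342 0.2073 0.0724] [-0.2  0.4  0.2]
```

The min-area rectangle is skewed (66° against a visible tilt of about 8°), so its centre is biased. I'll redo it along the principal axis.

Run:
```python
from h import *
from station import env,status,grab_frame
def S(m):
    s=status.get_obs(); print(m,round(s["time"],2),np.round(s["tool_pos"],4),np.round(s["wrist_force"],1))
def meas(f,g,th,sl):
    m=np.zeros(g.shape,np.uint8);m[sl]=g[sl]>th
    m=cv2.morphologyEx(m,cv2.MORPH_OPEN,np.ones((2,2),np.uint8))
    l,lab,st,_=cv2.connectedComponentsWithStats(m); i=1+st[1:,4].argmax()
    P=np.array([ray(f,u,v,.02)[:2] for v,u in np.argwhere(lab==i)])
    mu=P.mean(0); V=np.linalg.svd(P-mu,full_matrices=False)[2]; q=(P-mu)@V.T
    lo,hi=q.min(0),q.max(0); return mu+(lo+hi)/2@V,hi-lo,V[0]
f=dict(np.load("pics/wrist2.npz"))
for th in(165,168,171,174):
    r=meas(f,f["img"][...,0],th,np.s_[90:215,240:320]); print(th,*r)
    if th==168: c=r[0]
t=dict(np.load("pics/top.npz"));g=t["img"][...,0]
for th in(170,180,190,200):
    try: print("top",th,*meas(t,g,th,np.s_[198:248,203:230]))
    except Exception as e: print(e)
im=cv2.imread("pics/wrist2.png");
q=proj(f,[*c,.02]);cv2.circle(im,tuple(np.round(q).astype(int)),2,(0,0,255),-1)
a=cv2.resize(im[85:225,200:360],(640,560)); b=cv2.imread("pics/top3.png")
cv2.imwrite("pics/chk.png",a)
```

```text
165 [0.4427217 0.2044888] [0.11786657 0.05425371] [-0.9535864   0.30111954]
168 [0.43449267 0.20991198] [0.100006   0.05422677] [-0.9909527   0.13421158]
171 [0.4344991  0.20996645] [0.09999534 0.05422271] [-0.99147613  0.13028846]
174 [0.43451582 0.21006235] [0.09973126 0.05396449] [-0.99213128  0.12520193]
top 170 [0.43186127 0.20907609] [0.0966982  0.05102731] [-0.99211058  0.12536584]
top 180 [0.43108737 0.20170005] [0.09140524 0.03545972] [-0.99248924  0.12233193]
top 190 [0.45789203 0.19740172] [0.00352648 0.00350434] [-0.80191439 -0.59743896]
attempt to get argmax of an empty sequence
```

View pics/chk.png

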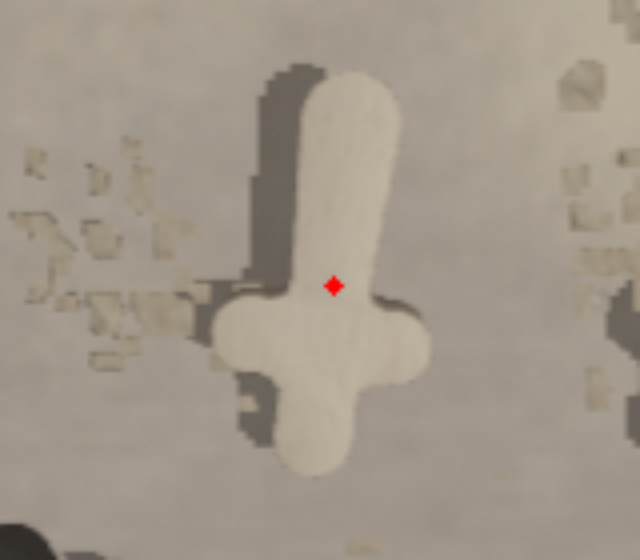

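The blank measures 100 x 54 mm (56 x 101 expected) with its centre at (0.4345, 0.2100), and the marked point is in the middle of a flat face. I'll correct the 3 mm offset and check the lever numerically.

Run:
```python
from h import *
from station import env,status,grab_frame
env.line_to([.4345,.2100,.072],feed=.03); env.pause(.4)
s=status.get_obs(); print(round(s["time"],2),np.round(s["tool_pos"],4),np.round(s["orientation"],1))
d=np.array([-.988,-.155]); piv=np.array([.483,-.2265])-.084*d
for n,(x0,x1,y0,y1) in(("scene",(330,400,220,285)),("top",(350,430,160,230))):
    f=grab_frame(n); im=f["img"].astype(int); m=((im[...,0]>110)&(im[...,1]<75)&(im[...,2]<75)).astype(np.uint8)
    p=np.argwhere(m[y0:y1,x0:x1])[:,::-1]+[x0,y0]; print(n,"red mean",p.mean(0))
    cv2.imwrite(f"pics/{n}4.png",f["img"][:,:,::-1])
    for a in(.29,.6,.7,.8):
        b=.165-(a-.29)
        print(a,proj(f,[*(piv+.085*np.cos(b)*d),.046+.085*np.sin(b)+.004]))
f=cv2.hconcat([cv2.resize(cv2.imread("pics/top4.png")[110:310,130:290],(384,480)),cv2.resize(cv2.imread("pics/scene4.png")[150:310,150:290],(416,480))])
cv2.imwrite("pics/fin.png",f)
```

```text
12.55 [0.4345 0.21   0.072 ] [180.   0.  -0.]
scene red mean [356.67346939 268.21428571]
0.29 [358.62293498 256.71558902]
0.6 [357.48928039 264.91981664]
0.7 [357.46602389 267.02962375]
0.8 [357.60723612 268.8421407 ]
top red mean [390.72826087 201.5326087 ]
0.29 [395.17819985 202.12764655]
0.6 [392.40412927 202.85934242]
0.7 [391.43434618 202.40348453]
0.8 [390.44500253 201.6276682 ]
```

View pics/fin.png

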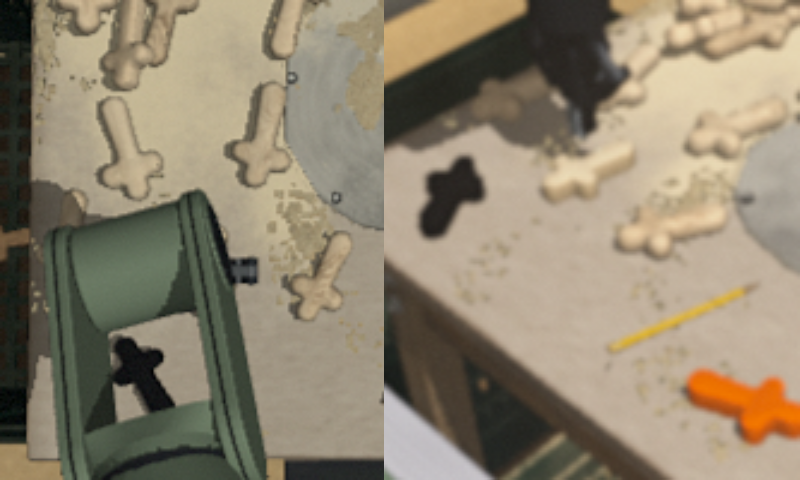

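The lever reads about 0.78 to 0.80 in both views, so the clamp is wide open. The fingertips hover just above the flat blank without touching it (right view, about (580,135)).

```bash
python3 -c "
from station import workorder
print(workorder.hand_in())"
```

```text
the job is handed in; nothing more can be done
None
```

The job is handed in: by camera the clamp handle is down at its stop (lever about 0.8 rad) with the finished cross left in the jig, and the fingertips are holding about 35 mm above the middle of the sawn blank, touching nothing.

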